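Start the three kitchen timers in order

TASK

Dinner goes on: start the three press-top kitchen timers, longest cooking time first. With your fingertips lightly press the cap on top of the large round timer all the way down so that it stays down, then that of the square one, then that of the small round one. Leave the timers standing where they are, without gripping, lifting or shoving them, and do not disturb the things around them.

Things in the scene. Friction and masses are not known exactly. Their poses are not given: they have to be found in the camera images.
- timer_large: Large round kitchen timer, loose: low white drum 84 mm across, housing 34 mm high, with a flat round grey push cap 62 mm across with a soft dark rubber pad 54 mm across on it, together standing 22 mm proud (pad's top 56 mm above the worktop when up). Dark display window on its front. Origin: centre of its underside; z up. Mass about 0.27 kg.
- large_top (a point): Centre of the top face of the large timer's rubber pad (moves with it). The soft pad yields about 0.7 mm per newton into the cap, at most 9 mm, and springs back.
- cap_large (a joint): Reading of the large round timer's cap: 0 = up, 0.012 = fully down (a stop). A steady push of about 3 N moves it straight down; it has no return spring and stays where it is left. From first touch of the pad the fingertip goes about 14 mm down until the cap is fully down (pad squeezed 2 mm, cap 12 mm); beyond that the force grows by 1.5 N per mm.
- timer_square: Square kitchen timer, loose: white box 62 x 62 mm, housing 44 mm high, with a flat square grey push cap 42 x 42 mm with a soft dark rubber pad 35 x 35 mm on it, together standing 22 mm proud (pad's top 66 mm above the worktop when up). Dark display window on its front. Origin: centre of its underside; z up. Mass about 0.25 kg.
- square_top (a point): Centre of the top face of the square timer's rubber pad (moves with it). The soft pad yields about 0.7 mm per newton into the cap, at most 9 mm, and springs back.
- cap_square (a joint): Reading of the square timer's cap: 0 = up, 0.012 = fully down (a stop). A steady push of about 3 N moves it straight down; it has no return spring and stays where it is left. From first touch of the pad the fingertip goes about 14 mm down until the cap is fully down (pad squeezed 2 mm, cap 12 mm); beyond that the force grows by 1.5 N per mm.
- timer_small: Small round kitchen timer, loose: white drum 52 mm across, housing 36 mm high, with a flat round grey push cap 40 mm across with a soft dark rubber pad 33 mm across on it, together standing 22 mm proud (pad's top 58 mm above the worktop when up). Dark display window on its front. Origin: centre of its underside; z up. Mass about 0.19 kg.
- small_top (a point): Centre of the top face of the small timer's rubber pad (moves with it). The soft pad yields about 0.7 mm per newton into the cap, at most 9 mm, and springs back.
- cap_small (a joint): Reading of the small round timer's cap: 0 = up, 0.012 = fully down (a stop). A steady push of about 3 N moves it straight down; it has no return spring and stays where it is left. From first touch of the pad the fingertip goes about 14 mm down until the cap is fully down (pad squeezed 2 mm, cap 12 mm); beyond that the force grows by 1.5 N per mm.
- garlic: Garlic bulb, 50 mm across, 51 mm high, loose bystander. Origin: centre of its underside.
- lemon: Lemon, 78 x 55 mm, 56 mm high, loose bystander. Origin: centre of its underside.
- tomato: Tomato, 74 mm across, 69 mm high, loose bystander. Origin: centre of its underside.
- shaker: White salt shaker, 44 mm across, 90 mm high, loose bystander. Origin: centre of its underside.
- tin: Small round tin, 75 mm across, 58 mm high, loose bystander behind the timers. Origin: centre of its underside. The lower front edge of the wall cabinets hangs over it, along y at x = 0.575 m, 0.545 m above the worktop: keep wrist and forearm clear of it.
There are look-alikes about, which are no part of the job. Leave any blue or pink look-alike of the timer_small alone.

How it is judged:
By the outcome, as a careful person would: the job done as asked, in the order asked, and still so for the second after the job is handed in, with the robot touching nothing.
It also fails if it takes over 48 s, if anything falls off the work surface, if the arm or the gripper's body presses on something with over 40 N, if the wrist force passes 120 N, or if a joint passes its speed limit or range.

ROBOT

A 6-joint arm with a two-finger parallel gripper is mounted at the origin on a cart in front of the work surface, level with it; the furniture and walls round the work are solid. World frame = base frame: x ahead of the robot, y to its left, z up, the work surface at z = 0. Lengths are in m, angles in rad, forces in N, time in s.
With the tool pointing down it reaches from about 0.375 to 0.9 m from the base axis. Payload 3.1 kg.
Tool frame: the origin (TCP) lies midway between the tips of the shut fingers; the grasp point (between the pads) lies 19 mm behind it (manip.grasp_offset is the distance from the TCP to the grasp point, in m); z points along the fingers, y is the line along which they close (so a half turn about z gives the same grasp; the last joint's range is limited). The gripper opens to 85 mm and grips with 20 to 120 N. Pads are 22 mm wide; open, the fingers measure 114 mm over their backs; the gripper's body (76 mm by 85 mm) begins 54 mm behind the grasp point. The pads swing forward as they close: fully open they stand 13 mm farther back than shut.
Start: joints at [-1.466, 0.527, 1.433, -0, 1.181, -0.178], TCP at [0.175, -0.6, 0.231] pointing down, gripper open.
Joint ranges: [-3.08, 3.08], [-0.75, 2.2], [0.22, 2.44], [-1.43, 4.57], [0, 2.65], [-2.85, 2.85]. Speed limits (rad/s): [2.79, 2.79, 3.14, 3.14, 3.14, 3.14].

INTERFACE

Orientations are given as a unit quaternion [x, y, z, w].
In Python, from station import sensors, cams, order, manip gives the robot as it stands.
- The arm moves only by the tool move_arm, never from a script. Its argument "targets" is a list of rows, each an object of numbers: "dx", "dy", "dz": the shift along the world's x, y, z normalised to -1 to 1, where 1 is 25 mm; "rx", "ry", "rz": the turn, a rotation vector about the world's x, y, z normalised to -1 to 1, where 1 is 30 degrees. A call has exactly 10 rows; each row shifts and turns the commanded pose from where the row before left it; what a row does not reach is not made up. A row lasts 1/8 s, in which the tool goes at most 62.5 mm and 10.7 degrees, less where a joint would pass 70% of its speed; a pose out of reach is approached as far as the arm can. A call with a number of a shift or a turn outside -1 to 1 is refused whole. A call with a gripper value outside its range is refused whole. "claw" is the opening in per cent of the stroke, from 0 (shut) to 100 (fully open), set as the call begins (left out, the last holds). The fingers move at their own pace and stop on an object; "newtons" is the grip in N (left out, the last holds). Time passes only in rows, so rows that do not move let the fingers close, or fill a call up. It gives the time, the measured TCP pose, the force, the opening and the grip force at its end, in the units of the state.
- sensors.sense(): the state, without advancing time (a new reading comes with each control period).
- cams.snapshot(name): name is "side" or "top"; returns the picture (480x640x3 uint8, red, green, blue); there is no depth.
- cams.camera_model(name): a dict with "fx", "fy", "cx", "cy" (pixels), "extrinsics" (4x4, takes a point from world to camera coordinates). Camera axes: x right, y down, z forward; pixel columns grow to the right and rows downward; lengths in m; the calibration is good to about 2 mm. A picture is of the moment at which its call begins. camera_model takes no time and is no camera call.
- order.sign_off(): hands the job in; it is judged then, once.
The state is a dict: "t": time; "q": joint angles; "qd": joint speeds; "tau": joint torques, N m; "tcp_pos": TCP position; "tool_rot": TCP orientation; "force": force on the tool from outside, world axes, zero at the start; "ft_torque": the same for the moment, N m; "finger_gap": opening from 0.0 (shut) to 1.0 (fully open); "gripper_force": force on a finger pad.
Only numpy, scipy, OpenCV 4.12 (cv2) and the standard library are available. Lean on these libraries where they do the work, as an engineer would, in place of code of your own. Each camera call takes 0.05 s, during which the arm holds its last target. There are 200 camera calls.

## Working session

There is one attempt and no reset: what is moved stays moved. The work goes in short steps, Python scripts to look and compute and a tool call to move; the robot and the scene stay as the last step left them, time stands still between calls to the robot, and variables do not carry over. Pictures are saved under pics/ and viewed, at most 10 in all, crops included, and the job is handed in when it is done.

Besides the shell and the picture viewer there is one more tool, called after "Request:" as name(argument=value, ...), one argument or row to a line, values as JSON. move_arm: Moves the arm, as the interface text tells. Scaled input: -1 to 1 covers 25 mm each way for a shift and 30 degrees each way for a turn. Its arguments: {"type":"object","properties":{"targets":{"type":"array"},"claw":{"type":"number"},"newtons":{"type":"number"}},"required":["targets"]}

```bash
mkdir -p pics; python3 - <<'E'
from station import sensors,cams
import cv2
for n in("top","side"):
    cv2.imwrite(f"pics/{n}0.png",cams.snapshot(n)[:,:,::-1])
    m=cams.camera_model(n);print(n,m["fx"],m["fy"],m["cx"],m["cy"]);print(m["extrinsics"])
s=sensors.sense();print(s["t"],s["tcp_pos"],s["tool_rot"],s["finger_gap"],s["force"])
E
```

```text
top 476.66633925338965 476.66633925338965 318.48848308948527 230.83908130184741
[[-0.02962709 -0.99942084  0.01673989  0.0259948 ]
 [-0.98446684  0.02627617 -0.17359322  0.51938995]
 [ 0.17305283 -0.02162293 -0.98467516  1.00941421]
 [ 0.          0.          0.          1.        ]]
side 618.3850071079444 618.3850071079444 318.4444667160987 241.93523140708618
[[-0.99836821 -0.0562793  -0.00967237  0.51878904]
 [-0.02257836  0.54461672 -0.83838108  0.04971195]
 [ 0.05245124 -0.83679464 -0.54499872  1.39453467]
 [ 0.          0.          0.          1.        ]]
0.1 [ 0.17496947 -0.59933085  0.23043271] [ 9.89950114e-01  1.41413465e-01  3.43128543e-05 -1.00156906e-03] 1.002897826580481 [-0.17483773  0.03397188  1.45538982]
```

View pics/top0.png

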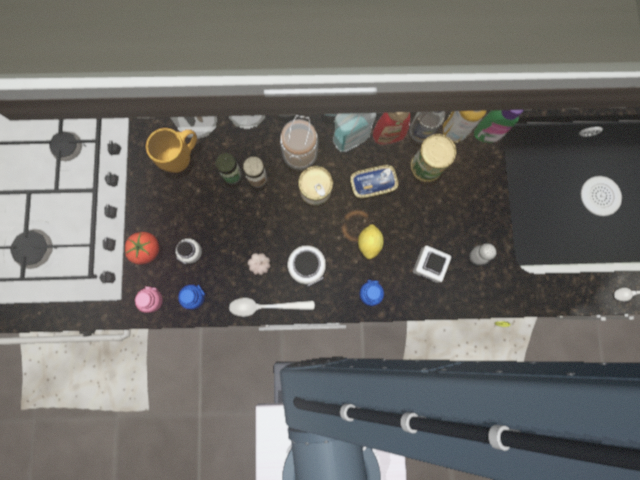

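View pics/side0.png

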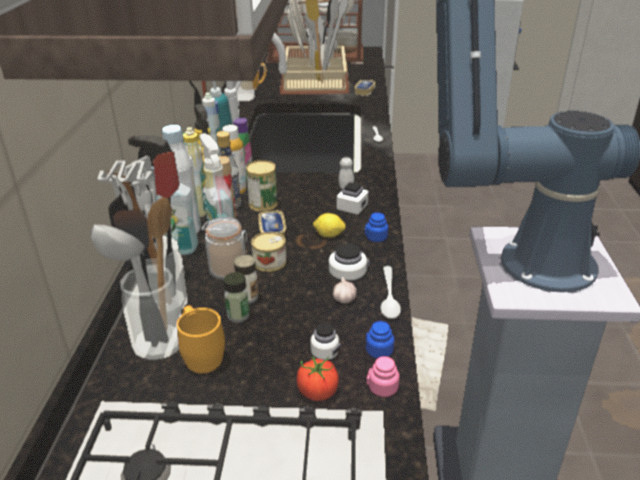

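The top picture shows these candidates:
- Large white drum at (306,265).
- White square at (432,264).
- Small white drum at (188,251).
- Look-alikes: blue at (191,296) and (372,292), pink at (148,299). These are not part of the job.

The side picture agrees: large (348,262), square (352,198), small (324,342). I'll check the choice in one close crop.

```bash
python3 - <<'E'
import cv2,numpy as np
a=cv2.imread("pics/top0.png");b=cv2.imread("pics/side0.png")
def c(i,u,v):return cv2.resize(i[v-30:v+30,u-30:u+30],(260,260),interpolation=cv2.INTER_CUBIC)
cv2.imwrite("pics/crop.png",np.vstack([np.hstack([c(a,306,265),c(a,432,264),c(a,188,251)]),np.hstack([c(b,348,262),c(b,352,198),c(b,324,342)])]))
E
```

```text
(no output)
```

View pics/crop.png

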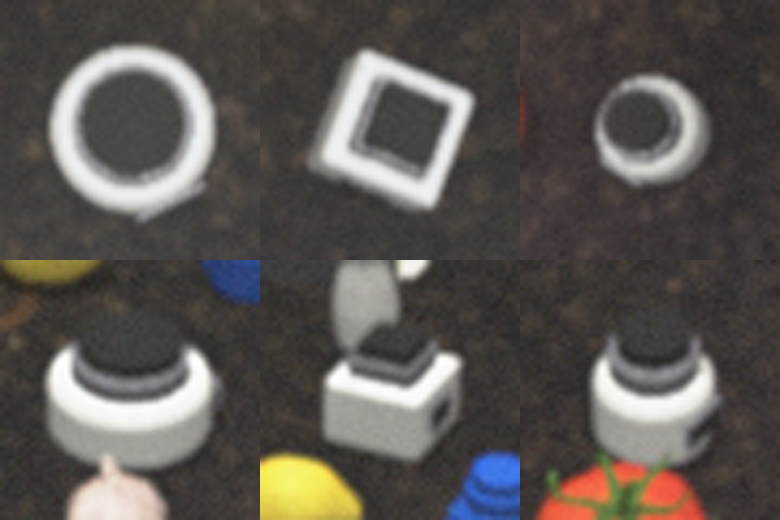

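The crop confirms all three: white housing, grey cap and dark pad. Pad centres in the full pictures:

| Timer | Top | Side |
|---|---|---|
| Large | (306.7,263.2) | (347.6,250.1) |
| Square | (435.8,261.4) | (352.8,187.5) |
| Small | (184.9,248.8) | (324.3,329.2) |

```bash
python3 - <<'E'
from station import cams
import cv2,numpy as np
M={n:cams.camera_model(n) for n in("top","side")}
def ray(n,p):
    m=M[n];E=np.array(m["extrinsics"]);R=E[:3,:3];c=-R.T@E[:3,3]
    return c,R.T@np.array([(p[0]-m["cx"])/m["fx"],(p[1]-m["cy"])/m["fy"],1])
def at(n,p,z):
    c,d=ray(n,p);return (c+d*(z-c[2])/d[2]).round(4)
def P(n):
    m=M[n];return np.array([[m["fx"],0,m["cx"]],[0,m["fy"],m["cy"]],[0,0,1]])@np.array(m["extrinsics"])[:3]
for k,t,s,z in[("large",(306.7,263.2),(347.6,250.1),.056),("square",(435.8,261.4),(352.8,187.5),.066),("small",(184.9,248.8),(324.3,329.2),.058)]:
    X=cv2.triangulatePoints(P("top"),P("side"),np.array(t),np.array(s)).ravel()
    print(k,at("top",t,z),at("side",s,z),(X[:3]/X[3]).round(4))
E
```

```text
large [0.4477 0.0392 0.056 ] [0.4528 0.0464 0.056 ] [0.4511 0.039  0.0508]
square [ 0.4427 -0.2387  0.066 ] [ 0.4443 -0.2251  0.066 ] [ 0.444  -0.241   0.0575]
small [0.486  0.3014 0.058 ] [0.4909 0.3108 0.058 ] [0.4897 0.3031 0.0511]
```

Request:
move_arm(
  targets=[
    {"dx": 1, "dy": 1},
    {"dx": 1, "dy": 1},
    {"dx": 1, "dy": 1},
    {"dx": 1, "dy": 1},
    {"dx": 1, "dy": 1},
    {"dx": 1, "dy": 1},
    {"dx": 1, "dy": 1},
    {"dx": 1, "dy": 1},
    {"dx": 1, "dy": 1},
    {"dx": 1, "dy": 1},
  ],
  claw=0,
  newtons=20,
)

```text
schema error: expected keys dx, dy, dz, rx, ry, rz
```

Request:
move_arm(
  targets=[
    {"dx": 1, "dy": 1, "dz": 0, "rx": 0, "ry": 0, "rz": 0},
    {"dx": 1, "dy": 1, "dz": 0, "rx": 0, "ry": 0, "rz": 0},
    {"dx": 1, "dy": 1, "dz": 0, "rx": 0, "ry": 0, "rz": 0},
    {"dx": 1, "dy": 1, "dz": 0, "rx": 0, "ry": 0, "rz": 0},
    {"dx": 1, "dy": 1, "dz": 0, "rx": 0, "ry": 0, "rz": 0},
    {"dx": 1, "dy": 1, "dz": 0, "rx": 0, "ry": 0, "rz": 0},
    {"dx": 1, "dy": 1, "dz": 0, "rx": 0, "ry": 0, "rz": 0},
    {"dx": 1, "dy": 1, "dz": 0, "rx": 0, "ry": 0, "rz": 0},
    {"dx": 1, "dy": 1, "dz": 0, "rx": 0, "ry": 0, "rz": 0},
    {"dx": 1, "dy": 1, "dz": 0, "rx": 0, "ry": 0, "rz": 0},
  ],
  claw=0,
  newtons=20,
)

```text
t: 1.35
tcp_pos: [0.4256, -0.3489, 0.231]
tool_rot: [0.99, 0.141, -0.0, -0.0]
force: [1.5, -0.1, -0.4]
finger_gap: -0.004
gripper_force: 0.0
```

Request:
move_arm(
  targets=[
    {"dx": 0.1, "dy": 1, "dz": -0.4, "rx": 0, "ry": 0, "rz": 0},
    {"dx": 0.1, "dy": 1, "dz": -0.4, "rx": 0, "ry": 0, "rz": 0},
    {"dx": 0.1, "dy": 1, "dz": -0.4, "rx": 0, "ry": 0, "rz": 0},
    {"dx": 0.1, "dy": 1, "dz": -0.4, "rx": 0, "ry": 0, "rz": 0},
    {"dx": 0.1, "dy": 1, "dz": -0.4, "rx": 0, "ry": 0, "rz": 0},
    {"dx": 0.1, "dy": 1, "dz": -0.4, "rx": 0, "ry": 0, "rz": 0},
    {"dx": 0.1, "dy": 1, "dz": -0.4, "rx": 0, "ry": 0, "rz": 0},
    {"dx": 0.1, "dy": 1, "dz": -0.4, "rx": 0, "ry": 0, "rz": 0},
    {"dx": 0.1, "dy": 1, "dz": -0.4, "rx": 0, "ry": 0, "rz": 0},
    {"dx": 0.1, "dy": 1, "dz": -0.4, "rx": 0, "ry": 0, "rz": 0},
  ],
)

```text
t: 2.6
tcp_pos: [0.4499, -0.0991, 0.1308]
tool_rot: [0.99, 0.141, -0.0, -0.0]
force: [-0.2, 0.3, -0.5]
finger_gap: -0.002
gripper_force: 0.0
```

Request:
move_arm(
  targets=[
    {"dx": 0, "dy": 1, "dz": -0.1, "rx": 0, "ry": 0, "rz": 0},
    {"dx": 0, "dy": 1, "dz": -0.1, "rx": 0, "ry": 0, "rz": 0},
    {"dx": 0, "dy": 1, "dz": -0.1, "rx": 0, "ry": 0, "rz": 0},
    {"dx": 0, "dy": 1, "dz": -0.1, "rx": 0, "ry": 0, "rz": 0},
    {"dx": 0, "dy": 0.8, "dz": -0.2, "rx": 0, "ry": 0, "rz": 0},
    {"dx": 0, "dy": 0.5, "dz": -0.3, "rx": 0, "ry": 0, "rz": 0},
    {"dx": 0, "dy": 0.25, "dz": -0.3, "rx": 0, "ry": 0, "rz": 0},
    {"dx": 0, "dy": 0, "dz": -0.4, "rx": 0, "ry": 0, "rz": 0},
    {"dx": 0, "dy": 0, "dz": -0.4, "rx": 0, "ry": 0, "rz": 0},
    {"dx": 0, "dy": 0, "dz": 0, "rx": 0, "ry": 0, "rz": 0},
  ],
)

```text
t: 3.85
tcp_pos: [0.4495, 0.0384, 0.0804]
tool_rot: [0.99, 0.141, -0.001, -0.0]
force: [-0.2, 0.5, 0.1]
finger_gap: -0.005
gripper_force: 0.0
```

```bash
python3 - <<'E'
from station import cams
import cv2,numpy as np
a=cams.snapshot("side")[:,:,::-1];b=cams.snapshot("top")[:,:,::-1]
cv2.imwrite("pics/c1.png",np.hstack([cv2.resize(i[v-45:v+45,u-45:u+45],(400,400),interpolation=cv2.INTER_CUBIC) for i,u,v in((a,348,250),(b,306,262))]))
E
```

```text
(no output)
```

View pics/c1.png

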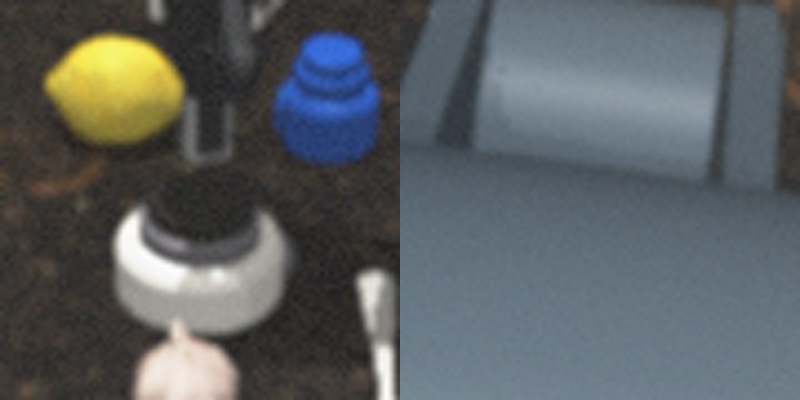

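The fingertip at crop (208,160) stands over the large pad's centre at (201,207), about 3 mm short in x. I'll shift slightly and press.

Request:
move_arm(
  targets=[
    {"dx": 0.1, "dy": 0, "dz": -0.4, "rx": 0, "ry": 0, "rz": 0},
    {"dx": 0, "dy": 0, "dz": -0.4, "rx": 0, "ry": 0, "rz": 0},
    {"dx": 0, "dy": 0, "dz": -0.15, "rx": 0, "ry": 0, "rz": 0},
    {"dx": 0, "dy": 0, "dz": -0.15, "rx": 0, "ry": 0, "rz": 0},
    {"dx": 0, "dy": 0, "dz": -0.1, "rx": 0, "ry": 0, "rz": 0},
    {"dx": 0, "dy": 0, "dz": -0.1, "rx": 0, "ry": 0, "rz": 0},
    {"dx": 0, "dy": 0, "dz": -0.1, "rx": 0, "ry": 0, "rz": 0},
    {"dx": 0, "dy": 0, "dz": -0.1, "rx": 0, "ry": 0, "rz": 0},
    {"dx": 0, "dy": 0, "dz": -0.1, "rx": 0, "ry": 0, "rz": 0},
    {"dx": 0, "dy": 0, "dz": 0, "rx": 0, "ry": 0, "rz": 0},
  ],
)

```text
t: 5.2
tcp_pos: [0.4522, 0.0388, 0.0412]
tool_rot: [0.99, 0.141, -0.0, -0.0]
force: [-2.0, -0.4, 4.6]
finger_gap: -0.001
gripper_force: 2.1
```

Request:
move_arm(
  targets=[
    {"dx": 0, "dy": 0, "dz": -0.06, "rx": 0, "ry": 0, "rz": 0},
    {"dx": 0, "dy": 0, "dz": -0.06, "rx": 0, "ry": 0, "rz": 0},
    {"dx": 0, "dy": 0, "dz": 0, "rx": 0, "ry": 0, "rz": 0},
    {"dx": 0, "dy": 0, "dz": 0, "rx": 0, "ry": 0, "rz": 0},
    {"dx": 0, "dy": 0, "dz": 0, "rx": 0, "ry": 0, "rz": 0},
    {"dx": 0, "dy": 0, "dz": 0, "rx": 0, "ry": 0, "rz": 0},
    {"dx": 0, "dy": 0, "dz": 0, "rx": 0, "ry": 0, "rz": 0},
    {"dx": 0, "dy": 0, "dz": 0, "rx": 0, "ry": 0, "rz": 0},
    {"dx": 0, "dy": 0, "dz": 0, "rx": 0, "ry": 0, "rz": 0},
    {"dx": 0, "dy": 0, "dz": 0, "rx": 0, "ry": 0, "rz": 0},
  ],
)

```text
t: 6.45
tcp_pos: [0.4522, 0.0389, 0.0387]
tool_rot: [0.99, 0.141, -0.0, -0.0]
force: [-2.5, -0.5, 6.9]
finger_gap: 0.004
gripper_force: 3.9
```

The force grew past the stop, so the large cap is down. Now up and over to the square one.

Request:
move_arm(
  targets=[
    {"dx": 0, "dy": 0, "dz": 0.3, "rx": 0, "ry": 0, "rz": 0},
    {"dx": 0, "dy": 0, "dz": 0.5, "rx": 0, "ry": 0, "rz": 0},
    {"dx": 0, "dy": 0, "dz": 1, "rx": 0, "ry": 0, "rz": 0},
    {"dx": 0, "dy": 0, "dz": 1, "rx": 0, "ry": 0, "rz": 0},
    {"dx": 0, "dy": -0.5, "dz": 0, "rx": 0, "ry": 0, "rz": 0},
    {"dx": 0, "dy": -1, "dz": 0, "rx": 0, "ry": 0, "rz": 0},
    {"dx": 0, "dy": -1, "dz": 0, "rx": 0, "ry": 0, "rz": 0},
    {"dx": -0.1, "dy": -1, "dz": 0, "rx": 0, "ry": 0, "rz": 0},
    {"dx": -0.1, "dy": -1, "dz": 0, "rx": 0, "ry": 0, "rz": 0},
    {"dx": -0.1, "dy": -1, "dz": 0, "rx": 0, "ry": 0, "rz": 0},
  ],
)

```text
t: 7.7
tcp_pos: [0.4448, -0.1002, 0.1077]
tool_rot: [0.99, 0.141, -0.0, -0.0]
force: [0.1, 0.7, 0.5]
finger_gap: -0.0
gripper_force: 0.0
```

Request:
move_arm(
  targets=[
    {"dx": 0, "dy": -1, "dz": 0, "rx": 0, "ry": 0, "rz": 0},
    {"dx": 0, "dy": -1, "dz": 0, "rx": 0, "ry": 0, "rz": 0},
    {"dx": 0, "dy": -1, "dz": 0, "rx": 0, "ry": 0, "rz": 0},
    {"dx": 0, "dy": -1, "dz": 0, "rx": 0, "ry": 0, "rz": 0},
    {"dx": 0, "dy": -1, "dz": 0, "rx": 0, "ry": 0, "rz": 0},
    {"dx": 0, "dy": -0.65, "dz": 0, "rx": 0, "ry": 0, "rz": 0},
    {"dx": 0, "dy": 0, "dz": -0.4, "rx": 0, "ry": 0, "rz": 0},
    {"dx": 0, "dy": 0, "dz": -0.4, "rx": 0, "ry": 0, "rz": 0},
    {"dx": 0, "dy": 0, "dz": 0, "rx": 0, "ry": 0, "rz": 0},
    {"dx": 0, "dy": 0, "dz": 0, "rx": 0, "ry": 0, "rz": 0},
  ],
)

```text
t: 8.95
tcp_pos: [0.4449, -0.2391, 0.0881]
tool_rot: [0.99, 0.142, -0.0, -0.0]
force: [1.1, 0.6, -0.3]
finger_gap: 0.002
gripper_force: 0.0
```

```bash
python3 - <<'E'
from station import cams
import cv2,numpy as np
a=cams.snapshot("side")[:,:,::-1]
cv2.imwrite("pics/c2.png",np.hstack([cv2.resize(a[v-35:v+35,u-35:u+35],(400,400),interpolation=cv2.INTER_CUBIC) for u,v in((352,190),(348,252))]))
E
```

```text
(no output)
```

View pics/c2.png

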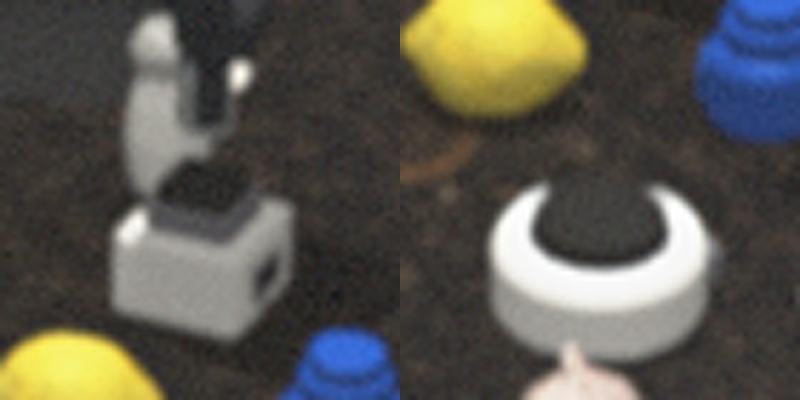

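The large cap is down: its grey rim has gone in at crop (600,240). The fingertip at (205,130) is over the square pad's centre at (207,195), so I'll press it.

Request:
move_arm(
  targets=[
    {"dx": 0, "dy": 0, "dz": -0.4, "rx": 0, "ry": 0, "rz": 0},
    {"dx": 0, "dy": 0, "dz": -0.35, "rx": 0, "ry": 0, "rz": 0},
    {"dx": 0, "dy": 0, "dz": -0.15, "rx": 0, "ry": 0, "rz": 0},
    {"dx": 0, "dy": 0, "dz": -0.15, "rx": 0, "ry": 0, "rz": 0},
    {"dx": 0, "dy": 0, "dz": -0.1, "rx": 0, "ry": 0, "rz": 0},
    {"dx": 0, "dy": 0, "dz": -0.1, "rx": 0, "ry": 0, "rz": 0},
    {"dx": 0, "dy": 0, "dz": -0.1, "rx": 0, "ry": 0, "rz": 0},
    {"dx": 0, "dy": 0, "dz": -0.1, "rx": 0, "ry": 0, "rz": 0},
    {"dx": 0, "dy": 0, "dz": -0.12, "rx": 0, "ry": 0, "rz": 0},
    {"dx": 0, "dy": 0, "dz": 0, "rx": 0, "ry": 0, "rz": 0},
  ],
)

```text
t: 10.25
tcp_pos: [0.4447, -0.2396, 0.0491]
tool_rot: [0.99, 0.141, -0.0, -0.0]
force: [-3.6, 1.7, 6.7]
finger_gap: 0.001
gripper_force: 3.6
```

Request:
move_arm(
  targets=[
    {"dx": 0, "dy": 0, "dz": 0, "rx": 0, "ry": 0, "rz": 0},
    {"dx": 0, "dy": 0, "dz": 0, "rx": 0, "ry": 0, "rz": 0},
    {"dx": 0, "dy": 0, "dz": 0, "rx": 0, "ry": 0, "rz": 0},
    {"dx": 0, "dy": 0, "dz": 0, "rx": 0, "ry": 0, "rz": 0},
    {"dx": 0, "dy": 0, "dz": 0, "rx": 0, "ry": 0, "rz": 0},
    {"dx": 0, "dy": 0, "dz": 0, "rx": 0, "ry": 0, "rz": 0},
    {"dx": 0, "dy": 0, "dz": 0, "rx": 0, "ry": 0, "rz": 0},
    {"dx": 0, "dy": 0, "dz": 0, "rx": 0, "ry": 0, "rz": 0},
    {"dx": 0, "dy": 0, "dz": 0, "rx": 0, "ry": 0, "rz": 0},
    {"dx": 0, "dy": 0, "dz": 0, "rx": 0, "ry": 0, "rz": 0},
  ],
)

```text
t: 11.5
tcp_pos: [0.4447, -0.2396, 0.0493]
tool_rot: [0.99, 0.141, -0.0, -0.0]
force: [-1.7, 2.7, 7.2]
finger_gap: 0.001
gripper_force: 3.5
```

Request:
move_arm(
  targets=[
    {"dx": 0, "dy": 0, "dz": 0.3, "rx": 0, "ry": 0, "rz": 0},
    {"dx": 0, "dy": 0, "dz": 0.5, "rx": 0, "ry": 0, "rz": 0},
    {"dx": 0, "dy": 0, "dz": 1, "rx": 0, "ry": 0, "rz": 0},
    {"dx": 0, "dy": 0, "dz": 1, "rx": 0, "ry": 0, "rz": 0},
    {"dx": 0, "dy": 0.5, "dz": 0, "rx": 0, "ry": 0, "rz": 0},
    {"dx": 0, "dy": 1, "dz": 0, "rx": 0, "ry": 0, "rz": 0},
    {"dx": 0, "dy": 1, "dz": 0, "rx": 0, "ry": 0, "rz": 0},
    {"dx": 0, "dy": 1, "dz": 0, "rx": 0, "ry": 0, "rz": 0},
    {"dx": 0, "dy": 1, "dz": 0, "rx": 0, "ry": 0, "rz": 0},
    {"dx": 0, "dy": 1, "dz": 0, "rx": 0, "ry": 0, "rz": 0},
  ],
)

```text
t: 12.75
tcp_pos: [0.4445, -0.1009, 0.1184]
tool_rot: [0.99, 0.141, -0.0, -0.0]
force: [0.1, 0.3, -0.1]
finger_gap: -0.003
gripper_force: 0.0
```

Request:
move_arm(
  targets=[
    {"dx": 0.1, "dy": 1, "dz": 0, "rx": 0, "ry": 0, "rz": 0},
    {"dx": 0.1, "dy": 1, "dz": 0, "rx": 0, "ry": 0, "rz": 0},
    {"dx": 0.1, "dy": 1, "dz": 0, "rx": 0, "ry": 0, "rz": 0},
    {"dx": 0.1, "dy": 1, "dz": 0, "rx": 0, "ry": 0, "rz": 0},
    {"dx": 0.1, "dy": 1, "dz": 0, "rx": 0, "ry": 0, "rz": 0},
    {"dx": 0.1, "dy": 1, "dz": 0, "rx": 0, "ry": 0, "rz": 0},
    {"dx": 0.1, "dy": 1, "dz": 0, "rx": 0, "ry": 0, "rz": 0},
    {"dx": 0.1, "dy": 1, "dz": 0, "rx": 0, "ry": 0, "rz": 0},
    {"dx": 0.1, "dy": 1, "dz": 0, "rx": 0, "ry": 0, "rz": 0},
    {"dx": 0.1, "dy": 1, "dz": 0, "rx": 0, "ry": 0, "rz": 0},
  ],
)

```text
t: 14.0
tcp_pos: [0.4692, 0.1488, 0.1183]
tool_rot: [0.99, 0.142, -0.001, -0.0]
force: [-0.1, 0.8, 0.5]
finger_gap: -0.0
gripper_force: 0.0
```

Request:
move_arm(
  targets=[
    {"dx": 0.2, "dy": 1, "dz": 0, "rx": 0, "ry": 0, "rz": 0},
    {"dx": 0.2, "dy": 1, "dz": 0, "rx": 0, "ry": 0, "rz": 0},
    {"dx": 0.2, "dy": 1, "dz": 0, "rx": 0, "ry": 0, "rz": 0},
    {"dx": 0.2, "dy": 1, "dz": 0, "rx": 0, "ry": 0, "rz": 0},
    {"dx": 0, "dy": 1, "dz": 0, "rx": 0, "ry": 0, "rz": 0},
    {"dx": 0, "dy": 0.7, "dz": 0, "rx": 0, "ry": 0, "rz": 0},
    {"dx": 0, "dy": 0.5, "dz": -0.5, "rx": 0, "ry": 0, "rz": 0},
    {"dx": 0, "dy": 0, "dz": -0.5, "rx": 0, "ry": 0, "rz": 0},
    {"dx": 0, "dy": 0, "dz": -0.5, "rx": 0, "ry": 0, "rz": 0},
    {"dx": 0, "dy": 0, "dz": 0, "rx": 0, "ry": 0, "rz": 0},
  ],
)

```text
t: 15.25
tcp_pos: [0.489, 0.3014, 0.0799]
tool_rot: [0.99, 0.141, -0.002, 0.0]
force: [-0.7, -0.6, -0.1]
finger_gap: -0.002
gripper_force: 0.0
```

```bash
python3 - <<'E'
from station import cams
import cv2,numpy as np
a=cams.snapshot("side")[:,:,::-1]
cv2.imwrite("pics/c3.png",np.hstack([cv2.resize(a[v-35:v+35,u-35:u+35],(400,400),interpolation=cv2.INTER_CUBIC) for u,v in((324,330),(352,190))]))
E
```

```text
(no output)
```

View pics/c3.png

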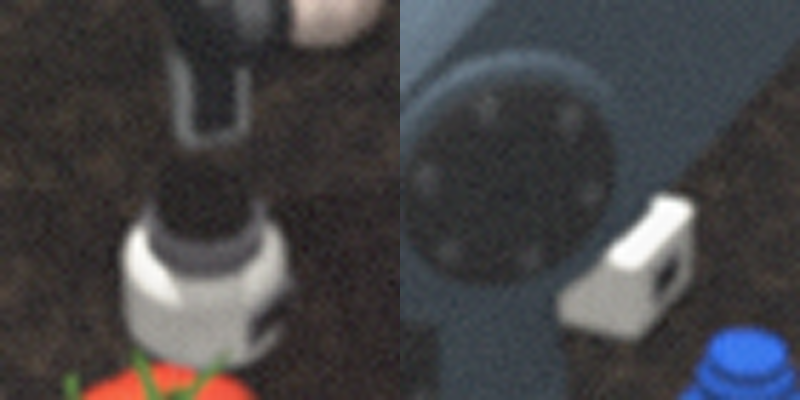

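The fingertip at (210,140) is centred over the small pad at (206,190), so I'll press. The arm hides the square timer's cap in this view.

Request:
move_arm(
  targets=[
    {"dx": 0, "dy": 0, "dz": -0.4, "rx": 0, "ry": 0, "rz": 0},
    {"dx": 0, "dy": 0, "dz": -0.35, "rx": 0, "ry": 0, "rz": 0},
    {"dx": 0, "dy": 0, "dz": -0.15, "rx": 0, "ry": 0, "rz": 0},
    {"dx": 0, "dy": 0, "dz": -0.15, "rx": 0, "ry": 0, "rz": 0},
    {"dx": 0, "dy": 0, "dz": -0.1, "rx": 0, "ry": 0, "rz": 0},
    {"dx": 0, "dy": 0, "dz": -0.1, "rx": 0, "ry": 0, "rz": 0},
    {"dx": 0, "dy": 0, "dz": -0.1, "rx": 0, "ry": 0, "rz": 0},
    {"dx": 0, "dy": 0, "dz": -0.1, "rx": 0, "ry": 0, "rz": 0},
    {"dx": 0, "dy": 0, "dz": -0.12, "rx": 0, "ry": 0, "rz": 0},
    {"dx": 0, "dy": 0, "dz": 0, "rx": 0, "ry": 0, "rz": 0},
  ],
)

```text
t: 16.55
tcp_pos: [0.4898, 0.3024, 0.0423]
tool_rot: [0.99, 0.141, -0.0, 0.0]
force: [-1.2, -2.7, 5.5]
finger_gap: 0.001
gripper_force: 2.8
```

Request:
move_arm(
  targets=[
    {"dx": 0, "dy": 0, "dz": 0, "rx": 0, "ry": 0, "rz": 0},
    {"dx": 0, "dy": 0, "dz": 0, "rx": 0, "ry": 0, "rz": 0},
    {"dx": 0, "dy": 0, "dz": 0, "rx": 0, "ry": 0, "rz": 0},
    {"dx": 0, "dy": 0, "dz": 0, "rx": 0, "ry": 0, "rz": 0},
    {"dx": 0, "dy": 0, "dz": 0, "rx": 0, "ry": 0, "rz": 0},
    {"dx": 0, "dy": 0, "dz": 0, "rx": 0, "ry": 0, "rz": 0},
    {"dx": 0, "dy": 0, "dz": 0, "rx": 0, "ry": 0, "rz": 0},
    {"dx": 0, "dy": 0, "dz": 0, "rx": 0, "ry": 0, "rz": 0},
    {"dx": 0, "dy": 0, "dz": 0, "rx": 0, "ry": 0, "rz": 0},
    {"dx": 0, "dy": 0, "dz": 0, "rx": 0, "ry": 0, "rz": 0},
  ],
)

```text
t: 17.8
tcp_pos: [0.4898, 0.3024, 0.0425]
tool_rot: [0.99, 0.141, -0.0, 0.0]
force: [-2.4, -3.2, 4.7]
finger_gap: -0.003
gripper_force: 2.6
```

Request:
move_arm(
  targets=[
    {"dx": 0, "dy": 0, "dz": -0.06, "rx": 0, "ry": 0, "rz": 0},
    {"dx": 0, "dy": 0, "dz": -0.04, "rx": 0, "ry": 0, "rz": 0},
    {"dx": 0, "dy": 0, "dz": 0, "rx": 0, "ry": 0, "rz": 0},
    {"dx": 0, "dy": 0, "dz": 0, "rx": 0, "ry": 0, "rz": 0},
    {"dx": 0, "dy": 0, "dz": 0, "rx": 0, "ry": 0, "rz": 0},
    {"dx": 0, "dy": 0, "dz": 0, "rx": 0, "ry": 0, "rz": 0},
    {"dx": 0, "dy": 0, "dz": 0, "rx": 0, "ry": 0, "rz": 0},
    {"dx": 0, "dy": 0, "dz": 0, "rx": 0, "ry": 0, "rz": 0},
    {"dx": 0, "dy": 0, "dz": 0, "rx": 0, "ry": 0, "rz": 0},
    {"dx": 0, "dy": 0, "dz": 0, "rx": 0, "ry": 0, "rz": 0},
  ],
)

```text
t: 19.05
tcp_pos: [0.4898, 0.3024, 0.0404]
tool_rot: [0.99, 0.141, -0.0, 0.0]
force: [-2.3, -2.3, 7.4]
finger_gap: -0.001
gripper_force: 4.1
```

Request:
move_arm(
  targets=[
    {"dx": 0, "dy": 0, "dz": 0.3, "rx": 0, "ry": 0, "rz": 0},
    {"dx": 0, "dy": 0, "dz": 0.5, "rx": 0, "ry": 0, "rz": 0},
    {"dx": 0, "dy": 0, "dz": 1, "rx": 0, "ry": 0, "rz": 0},
    {"dx": 0, "dy": 0, "dz": 1, "rx": 0, "ry": 0, "rz": 0},
    {"dx": -0.5, "dy": 0, "dz": 0.5, "rx": 0, "ry": 0, "rz": 0},
    {"dx": -1, "dy": 0, "dz": 0.5, "rx": 0, "ry": 0, "rz": 0},
    {"dx": -1, "dy": 0, "dz": 0.5, "rx": 0, "ry": 0, "rz": 0},
    {"dx": -1, "dy": 0.5, "dz": 0, "rx": 0, "ry": 0, "rz": 0},
    {"dx": -1, "dy": 0.5, "dz": 0, "rx": 0, "ry": 0, "rz": 0},
    {"dx": -0.5, "dy": 0.5, "dz": 0, "rx": 0, "ry": 0, "rz": 0},
  ],
)

```text
t: 20.3
tcp_pos: [0.3627, 0.3401, 0.1472]
tool_rot: [0.99, 0.142, -0.001, 0.0]
force: [0.2, 0.1, 0.1]
finger_gap: -0.001
gripper_force: 0.0
```

```bash
python3 - <<'E'
from station import cams
import cv2,numpy as np
a=cams.snapshot("side")[:,:,::-1]
cv2.imwrite("pics/c4.png",np.vstack([cv2.resize(a[140:420,250:430],(386,600),interpolation=cv2.INTER_CUBIC)]))
E
```

```text
(no output)
```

View pics/c4.png

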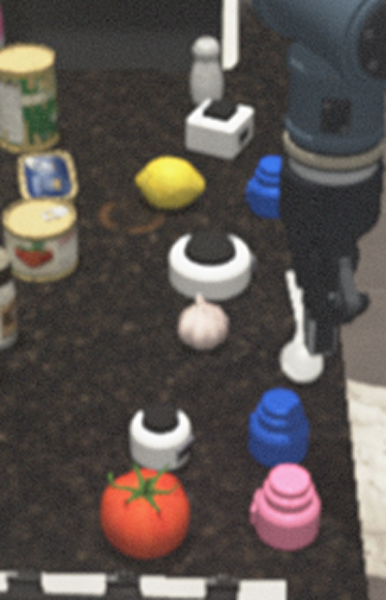

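All three caps are flush: large (210,245), square (221,108), small (160,418). The timers and the things around them stand where they were, and the gripper is clear.

```bash
python3 -c "
from station import order
print(order.sign_off())"
```

```text
the job is handed in; nothing more can be done
None
```

I pressed the large round, square and small round timer caps fully down in that order, with nothing else disturbed, and handed the job in at about 20 s of the 48 s allowed.

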